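One turn on the guide-rail adjuster, then clamp it

ROBOT

A 6-joint arm with a two-finger parallel gripper is mounted at the origin on the work surface. World frame = base frame: x ahead of the robot, y to its left, z up, the work surface at z = 0. Lengths are in m, angles in rad, forces in N, time in s.
With the tool pointing down it reaches from about 0.35 to 0.775 m from the base axis. Payload 5.5 kg.
Tool frame: the origin (TCP) lies where the fingers leave the gripper's body, on its centre line; the fingertips stand 73 mm ahead of it and the grasp point (between the pads) lies 54 mm ahead of it; z points along the fingers, y is the direction in which the jaws open and shut (so a half turn about z gives the same grasp; the last joint's range is limited). The gripper opens to 85 mm and grips with 20 to 120 N. Pads are 22 mm wide; open, the fingers measure 114 mm over their backs; the gripper's body (76 mm by 85 mm) begins 54 mm behind the grasp point. The pads swing forward as they close: fully open they stand 13 mm farther back than shut.
Start: joints at [1.13, 0.313, 0.046, 1.304, 0, 1.431], TCP at [0.17, 0.549, 0.304] pointing down, gripper open.
Joint ranges: [-2.76, 2.76], [-0.86, 1.69], [-1.03, 1.26], [-2.2, 2.34], [-1.47, 1.5], [-3.14, 3.14]. Speed limits (rad/s): [2.57, 2.57, 3.14, 3.14, 3.14, 3.14].

INTERFACE

Orientations are given as a unit quaternion [w, x, y, z].
In Python, from workcell import env, read_camera, job, cut_out gives the robot as it stands.
- The arm moves only by the tool servo_tool, never from a script. Its argument "deltas" is a list of rows, each an object of numbers: "dx", "dy", "dz": the shift along the world's x, y, z in mm; "rx", "ry", "rz": the turn, a rotation vector about the world's x, y, z in rad; "fingers": the closure, from -1 (fully open) to 1 (shut). A call has 1 to 8 rows; each row shifts and turns the commanded pose from where the row before left it; what a row does not reach is not made up. A row lasts 1/10 s, in which the tool goes at most 50 mm and 8.59 degrees, less where a joint would pass 70% of its speed; a pose out of reach is approached as far as the arm can. A call is refused whole if a number of a shift passes 50 or a number of a turn 0.15, either way. A call with a gripper value outside its range is refused whole. The fingers move at their own pace and stop on an object; "newtons" is the grip in N (left out, the last holds). Time passes only in rows, so rows that do not move let the fingers close. It gives the time, the measured TCP pose, the force and the opening at its end, in the units of the state.
- env.get_state(): the state, without advancing time (a new reading comes with each control period).
- read_camera(name): name is "scene" or "top"; returns a dict with "img" (384x512x3 uint8, red, green, blue), "intrinsics" (3x3 intrinsics, pixels), "k1" (the pictures are not rectified: a ray, as slopes to the right and down, at radius r is drawn at 1 + k1 r^2 times it, then the intrinsics apply), "extrinsics" (4x4, takes a point from camera to world coordinates). Camera axes: x right, y down, z forward; pixel columns grow to the right and rows downward; lengths in m; the calibration is good to about 2 mm. A picture is of the moment at which its call begins. There is no depth.
- job.hand_in(): hands the job in, once; it reports no verdict.
Trained networks look in the newest picture that a camera, given by its name, has taken for a name from the list of things; names that differ only in an ending like _2 or _b are one class to them, and where a whole thing is asked for, a point or a joint stands for the part that bears it (a point fixed in the world has none). Each returns a list of dicts, best first, with "confidence" (0 to 1); they miss things now and then, are a little off and sometimes report something else, mostly with a low value. They report only what shows in the picture. A call takes as long as a camera call.
- cut_out(target, camera): "region" (384x512 bool, what is visible of it) and "extent" ([left, top, right, bottom] in pixels, round what is visible of it).
The state is a dict: "clock": time; "joint_pos": joint angles; "qvel": joint speeds; "tau": joint torques, N m; "tcp_pos": TCP position; "orientation": TCP orientation; "wrist_force": force on the tool from outside, world axes, zero at the start; "ft_torque": the same for the moment, N m; "finger_gap": finger opening in m.
Only numpy, scipy, OpenCV 4.12 (cv2) and the standard library are available. Lean on these libraries where they do the work, as an engineer would, in place of code of your own. Each camera call takes 0.05 s, during which the arm holds its last target. There are 200 camera calls.

TASK

Set the conveyor guide rail over by one turn of its screw: with the fingertips push the hand wheel's upright handle gently round clockwise, as seen from above, through exactly one full turn, so that the handle ends where it began. Then push the clamp lever, just as gently, away from the wheel as far as it goes. It is all pushing, nothing is to be picked up: leave the loose things lying about where they are and finish clear of everything.

Things in the scene. Friction and masses are not known exactly. Their poses are not given: they have to be found in the camera images.
- adjuster: Guide-rail adjuster, bolted down: aluminium plate 200 x 420 x 12 mm (its x, y, z). Origin: centre of the plate's underside, on the bench; at yaw 0 x points away from the robot; z up. Place and yaw (within 0.3 rad) vary. At y +110 mm a grey gearbox carries the flat hand wheel; mid-plate a carriage carries the guide rail (170 mm along x, top 84 mm up); at y -130 mm a block carries the clamp lever.
- wheel_axis (a point): Point on the wheel's upright axis at the top of its hub, 108 mm above the bench; fixed. Aluminium wheel, 150 mm across over the rim, three spokes, rim top 103 mm above the bench.
- handle_top (a point): Centre of the top of the wheel's handle: an upright black round grip 22 mm in diameter, 60 mm from the wheel axis at the outer end of one spoke, reaching from 106 to 166 mm above the bench (a steel collar 26 mm across at its foot, up to 106 mm). It is fixed to the wheel and goes round with it.
- wheel (a joint): Angle of the hand wheel in rad, growing clockwise as seen from above; no stop or detent within two turns; starts anywhere within 3 rad either side of 0. At 0 the handle lies on the adjuster's -x side of the axis. A stiff-running wheel: some 2 N at the handle turns it and it stays where it is left. Each clockwise turn moves the guide rail 10 mm towards the clamp.
- clamp_axis (a point): Point on the clamp lever's upright axis at the top of its hub, 92 mm above the bench; fixed. The hub is 30 mm across.
- clamp_knob (a point): Centre of the top of the clamp lever's end knob: an upright round knob 22 mm in diameter, 75 mm from the clamp axis, reaching from 106 to 138 mm above the bench. A steel arm 12 mm thick rises to it from the hub.
- clamp (a joint): Angle of the clamp lever in rad, from 0 (released: the lever points to the adjuster's -x) to 1.4 (clamped, at its stop: the lever points nearly to the adjuster's -y, away from the wheel), turning anticlockwise as seen from above; starts between 0 and 0.25. Some 1.5 N at the knob moves it and it stays where it is left.
- bearing: Loose brass ring, 32 mm across, 10 mm high, lying on the plate. Origin: centre of its underside.
- dowel: Loose upright steel pin, 14 mm in diameter, 35 mm high, standing on the plate. Origin: centre of its underside.
- sensor: Loose grey block 40 x 28 x 28 mm on the plate. Origin: centre of its underside.
- screwdriver: Loose screwdriver, 190 mm long, lying on the bench on the adjuster's -x side. Its x runs along it.
- wrench: Loose steel wrench, 170 mm long, lying on the bench on the adjuster's +x side. Its x runs along it.
- mug: Loose white mug, 82 mm across, 95 mm high, to the left. Origin: centre of its underside.
- cup: Loose red plastic cup, 72 mm across, 75 mm high, to the right. Origin: centre of its underside.
- carton: Loose cardboard carton 100 x 150 x 80 mm, to the left. Origin: centre of its underside.

How it is judged:
By the outcome, as a careful person would: the job done as asked, in the order asked, and still so for the second after the job is handed in, with the robot touching nothing.
It also fails if it takes over 58 s, if anything falls off the work surface, if the arm or the gripper's body presses on something with over 40 N, if the wrist force passes 120 N, or if a joint passes its speed limit or range.

## Working session

There is one attempt and no reset: what is moved stays moved. The work goes in short steps, Python scripts to look and compute and a tool call to move; the robot and the scene stay as the last step left them, time stands still between calls to the robot, and variables do not carry over. Pictures are saved under pics/ and viewed, about 8 in all and at most 12, crops included, and the job is handed in when it is done.

Besides the shell and the picture viewer there is one more tool, called as name([rows], argument=value, ...), one row to a line, values as JSON. servo_tool: Moves the arm, as the interface text tells. Its arguments: {"type":"object","properties":{"deltas":{"type":"array"},"newtons":{"type":"number"}},"required":["deltas"]}

```bash
mkdir -p pics; cat > h.py <<'E'
import numpy as np, cv2
from workcell import env, read_camera, job, cut_out
def ray(c,u,v):
    K=c["intrinsics"];k=c["k1"];d=np.array([(u-K[0,2])/K[0,0],(v-K[1,2])/K[1,1]]);s=d.copy()
    for _ in range(30): s=d/(1+k*(s@s))
    T=c["extrinsics"]; return T[:3,3],T[:3,:3]@np.array([s[0],s[1],1])
def at(c,u,v,z):
    o,d=ray(c,u,v); return o+d*(z-o[2])/d[2]
def proj(c,p):
    T=c["extrinsics"];q=T[:3,:3].T@(np.array(p)-T[:3,3]);s=q[:2]/q[2];s=s*(1+c["k1"]*(s@s));K=c["intrinsics"]
    return np.array([K[0,0]*s[0]+K[0,2],K[1,1]*s[1]+K[1,2]])
def save(c,n,box=None):
    i=c["img"][:,:,::-1]
    if box: i=i[box[1]:box[3],box[0]:box[2]]
    f=min(800/i.shape[1],600/i.shape[0]); cv2.imwrite("pics/"+n,cv2.resize(i,None,fx=f,fy=f,interpolation=cv2.INTER_CUBIC))
E
python3 - <<'E'
from h import *
s=env.get_state();print(s["tcp_pos"],s["orientation"],s["finger_gap"],s["clock"])
for n in("top","scene"):
    c=read_camera(n);save(c,n+"1.png");print(n,c["extrinsics"].round(3).tolist(),c["k1"])
    for t in("handle_top","wheel","clamp_knob","adjuster","clamp"):
        for r in cut_out(t,n)[:2]:
            m=np.argwhere(r["region"]).mean(0)[::-1];print(t,round(r["confidence"],2),np.round(r["extent"]),m.round(1))
E
```

```text
[0.17021134 0.54883797 0.30298222] [-2.71497406e-04  1.49816030e-01  9.88713453e-01 -8.89032826e-04] 0.08527041208933497 0.0
top [[-0.01, -0.99, 0.139, 0.353], [-1.0, 0.007, -0.022, 0.04], [0.021, -0.139, -0.99, 1.578], [0.0, 0.0, 0.0, 1.0]] -0.1140676297038437
handle_top 0.98 [224. 154. 270. 196.] [246.9 172.6]
wheel 0.74 [226. 154. 273. 197.] [247.3 172.8]
wheel 0.58 [ 93. 150. 142. 188.] [116.4 168.2]
clamp_knob 0.68 [304. 190. 316. 218.] [311.1 200.2]
clamp_knob 0.43 [214. 145. 336. 225.] [274.8 186.2]
adjuster 0.75 [214. 148. 334. 225.] [274.4 186. ]
clamp 0.48 [310. 187. 315. 215.] [310.9 201.2]
scene [[0.093, 0.856, -0.508, 1.234], [0.996, -0.088, 0.035, -0.039], [-0.015, -0.509, -0.861, 1.279], [0.0, 0.0, 0.0, 1.0]] 0.06365169621940665
handle_top 0.76 [237. 190. 291. 239.] [265.6 211.5]
wheel 0.57 [235. 189. 289. 235.] [264.6 212.1]
clamp_knob 0.63 [177. 164. 189. 203.] [183.4 186.8]
adjuster 0.81 [149. 166. 302. 263.] [229.  219.2]
clamp 0.72 [176. 166. 191. 204.] [183.5 186.9]
```

View pics/top1.png

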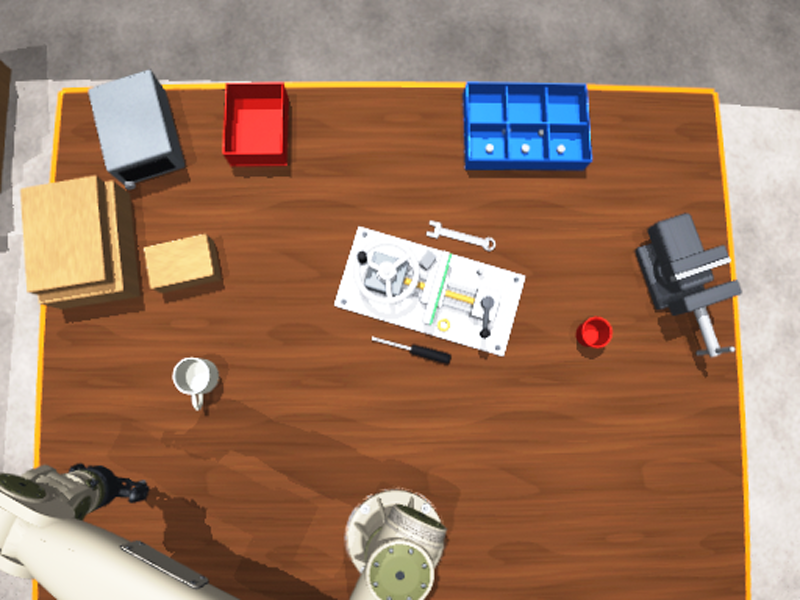

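View pics/scene1.png

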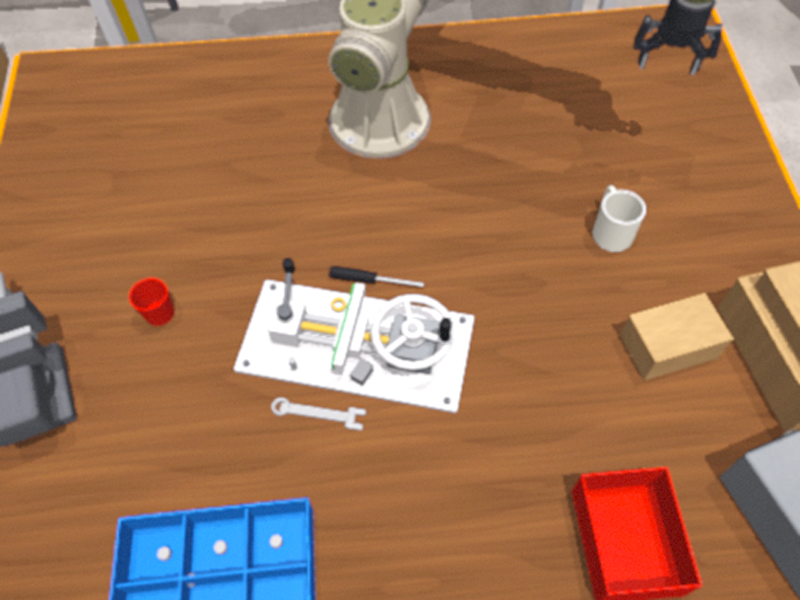

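```bash
python3 - <<'E'
from h import *
c=read_camera("top");save(c,"top2.png",(205,135,345,240))
c2=read_camera("scene");save(c2,"scene2.png",(145,155,310,275))
f=800/140
for n,u,v,z in[("hub",387,270,.108),("handle",363,257,.166),("chub",487,301,.092),("cknob",485,333,.138),("A",360,227,.012),("B",525,275,.012),("C",502,355,.012),("D",335,305,.012)]:
    print(n,at(c,u/1.5625,v/1.5625,z).round(4))
for n,u,v,z in[("hub",413,327,.108),("handle",446,323,.166),("chub",285,312,.092),("cknob",288,262,.138)]:
    print(n,at(c2,u/1.5625,v/1.5625,z).round(4))
E
```

```text
hub [0.6093 0.0169 0.108 ]
handle [0.6281 0.0694 0.166 ]
chub [ 0.5396 -0.2089  0.092 ]
cknob [ 0.4636 -0.1947  0.138 ]
A [0.7317 0.0795 0.012 ]
B [ 0.6119 -0.3165  0.012 ]
C [ 0.4208 -0.2544  0.012 ]
D [0.5429 0.1393 0.012 ]
hub [0.608  0.0189 0.108 ]
handle [0.637  0.0722 0.166 ]
chub [ 0.5449 -0.2092  0.092 ]
cknob [ 0.4672 -0.1958  0.138 ]
```

View pics/top2.png

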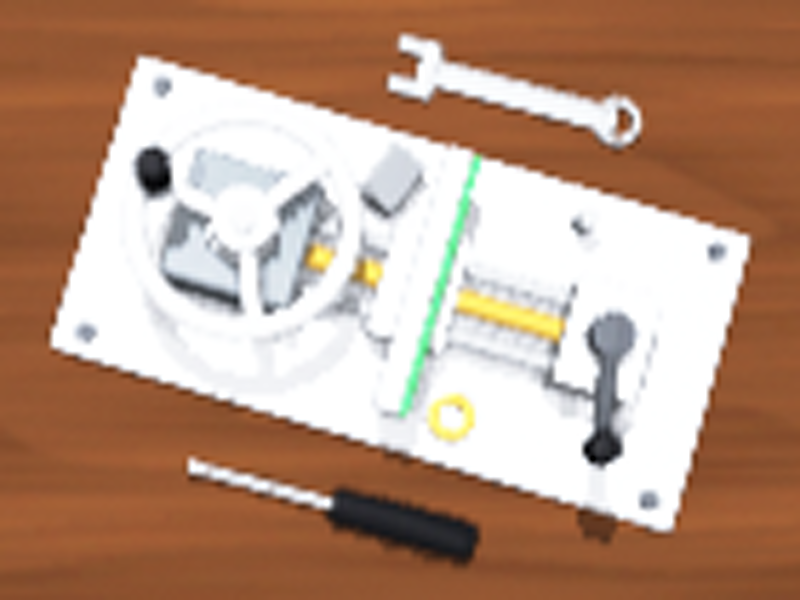

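View pics/scene2.png

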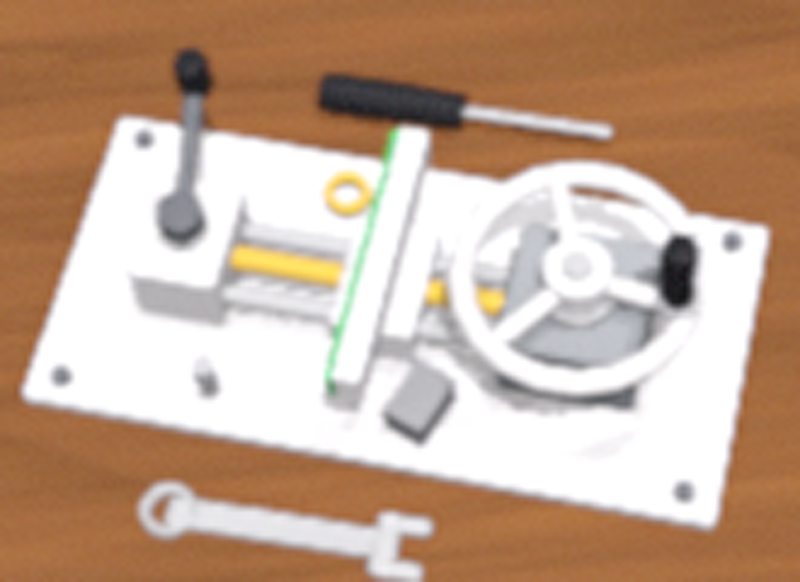

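Top crop: handle at (153,167), wheel hub (248,215), clamp hub (610,333), knob (600,445). The two cameras and the plate corners agree on a hub at about (0.609, 0.018). I'll fit the handle angle with a reusable routine, and start the transfer at the same time with the fingers shut.

```bash
cat >> h.py <<'E'
from scipy.optimize import minimize
HUB=np.array([.609,.018])
def cyl(c,x,y,z0,z1,r=.011):
    a=np.linspace(0,2*np.pi,24)
    pts=np.array([proj(c,[x+r*np.cos(t),y+r*np.sin(t),z]) for z in(z0,z1) for t in a],np.float32)
    h=cv2.convexHull(pts)[:,0]; m=cv2.moments(h); return np.array([m["m10"]/m["m00"],m["m01"]/m["m00"]]),h
def dark(c,x,y,z,rad=14,thr=70):
    p=proj(c,[x,y,z]);m=(c["img"].max(2)<thr).astype(np.uint8)
    n,l,s,q=cv2.connectedComponentsWithStats(m)
    k=[i for i in range(1,n) if np.hypot(*(q[i]-p))<rad and 15<s[i,4]<250]
    i=max(k,key=lambda i:s[i,4]);w=(l==i);return q[i],s[i]
def post(c,x,y,z0,z1):   # xy of upright post from dark-blob centroid
    q,s=dark(c,x,y,(z0+z1)/2)
    r=minimize(lambda p:np.sum((cyl(c,p[0],p[1],z0,z1)[0]-q)**2),[x,y],method="Nelder-Mead",options=dict(xatol=1e-5,fatol=1e-6,initial_simplex=[[x,y],[x+.01,y],[x,y+.01]])).x
    return r,s,cv2.contourArea(cyl(c,*r,z0,z1)[1])
def handle(x,y):
    for n in("top","scene"):
        c=read_camera(n)
        try: p,s,a=post(c,x,y,.106,.166);d=p-HUB;print(n,"handle",p.round(4),"r",np.hypot(*d).round(4),"ang",np.degrees(np.arctan2(d[1],d[0])).round(1),"blob",s,"model area",round(a))
        except Exception as e: print(n,"fail",e)
E
python3 - <<'E'
from h import *
handle(.633,.072)
for n in("top","scene"):
    c=read_camera(n);p,s,a=post(c,.465,-.195,.106,.138);print("knob",p.round(4),s,round(a))
E
```

```text
top handle [0.633  0.0721] r 0.0592 ang 66.1 blob [230 161   5   8  29] model area 52
scene handle [0.6331 0.0704] r 0.0576 ang 65.3 blob [281 204   7  14  67] model area 131
knob [ 0.4654 -0.1952] [307 210   6   6  24] 42
knob [ 0.4639 -0.1978] [182 166   6   8  42] 86
```

servo_tool([
  {"dx": 18,"dy": -19,"rz": 0.15,"fingers": 1},
  {"dx": 18,"dy": -19,"rz": 0.15,"fingers": 1},
  {"dx": 18,"dy": -19,"rz": 0.15,"fingers": 1},
  {"dx": 18,"dy": -19,"rz": 0.15,"fingers": 1},
  {"dx": 18,"dy": -19,"rz": 0.15,"fingers": 1},
  {"dx": 18,"dy": -19,"rz": 0.15,"fingers": 1},
  {"dx": 18,"dy": -19,"rz": 0.15,"fingers": 1},
  {"dx": 18,"dy": -19,"rz": 0.15,"fingers": 1},
], newtons=20)

```text
invalid input at $.deltas[0]: expected keys dx, dy, dz, rx, ry, rz, fingers
```

servo_tool([
  {"dx": 18,"dy": -19,"dz": 0,"rx": 0,"ry": 0,"rz": 0.15,"fingers": 1},
  {"dx": 18,"dy": -19,"dz": 0,"rx": 0,"ry": 0,"rz": 0.15,"fingers": 1},
  {"dx": 18,"dy": -19,"dz": 0,"rx": 0,"ry": 0,"rz": 0.15,"fingers": 1},
  {"dx": 18,"dy": -19,"dz": 0,"rx": 0,"ry": 0,"rz": 0.15,"fingers": 1},
  {"dx": 18,"dy": -19,"dz": 0,"rx": 0,"ry": 0,"rz": 0.15,"fingers": 1},
  {"dx": 18,"dy": -19,"dz": 0,"rx": 0,"ry": 0,"rz": 0.15,"fingers": 1},
  {"dx": 18,"dy": -19,"dz": 0,"rx": 0,"ry": 0,"rz": 0.15,"fingers": 1},
  {"dx": 18,"dy": -19,"dz": 0,"rx": 0,"ry": 0,"rz": 0.15,"fingers": 1},
], newtons=20)

```text
clock: 1.7
tcp_pos: [0.315, 0.3964, 0.3041]
orientation: [0.0, -0.437, 0.899, 0.0]
wrist_force: [-0.5, -0.7, -0.1]
finger_gap: 0.0001
```

servo_tool([
  {"dx": 18,"dy": -19,"dz": 0,"rx": 0,"ry": 0,"rz": 0.15,"fingers": 1},
  {"dx": 18,"dy": -19,"dz": 0,"rx": 0,"ry": 0,"rz": 0.15,"fingers": 1},
  {"dx": 18,"dy": -19,"dz": 0,"rx": 0,"ry": 0,"rz": 0.15,"fingers": 1},
  {"dx": 18,"dy": -19,"dz": 0,"rx": 0,"ry": 0,"rz": 0.15,"fingers": 1},
  {"dx": 18,"dy": -19,"dz": 0,"rx": 0,"ry": 0,"rz": 0.15,"fingers": 1},
  {"dx": 18,"dy": -19,"dz": 0,"rx": 0,"ry": 0,"rz": 0.15,"fingers": 1},
  {"dx": 18,"dy": -19,"dz": 0,"rx": 0,"ry": 0,"rz": 0.15,"fingers": 1},
  {"dx": 18,"dy": -19,"dz": 0,"rx": 0,"ry": 0,"rz": 0.15,"fingers": 1},
])

```text
clock: 2.5
tcp_pos: [0.4591, 0.2444, 0.3041]
orientation: [-0.0, 0.869, -0.495, 0.0]
wrist_force: [-0.7, 0.1, 0.0]
finger_gap: -0.0002
```

servo_tool([
  {"dx": 18,"dy": -20,"dz": -4,"rx": 0,"ry": 0,"rz": 0.08,"fingers": 1},
  {"dx": 18,"dy": -20,"dz": -4,"rx": 0,"ry": 0,"rz": 0.08,"fingers": 1},
  {"dx": 18,"dy": -20,"dz": -4,"rx": 0,"ry": 0,"rz": 0.08,"fingers": 1},
  {"dx": 18,"dy": -20,"dz": -4,"rx": 0,"ry": 0,"rz": 0.08,"fingers": 1},
  {"dx": 18,"dy": -20,"dz": -4,"rx": 0,"ry": 0,"rz": 0.08,"fingers": 1},
  {"dx": 18,"dy": -20,"dz": -4,"rx": 0,"ry": 0,"rz": 0.08,"fingers": 1},
  {"dx": 18,"dy": -20,"dz": -4,"rx": 0,"ry": 0,"rz": 0.08,"fingers": 1},
  {"dx": 17,"dy": -19,"dz": -4,"rx": 0,"ry": 0,"rz": 0.08,"fingers": 1},
])

```text
clock: 3.3
tcp_pos: [0.6022, 0.0852, 0.2718]
orientation: [0.0, 0.98, -0.198, 0.0]
wrist_force: [-0.5, 0.5, -0.2]
finger_gap: 0.0002
```

servo_tool([
  {"dx": 0,"dy": 0,"dz": -20,"rx": 0,"ry": 0,"rz": 0,"fingers": 1},
  {"dx": 0,"dy": 0,"dz": -20,"rx": 0,"ry": 0,"rz": 0,"fingers": 1},
  {"dx": 0,"dy": 0,"dz": -20,"rx": 0,"ry": 0,"rz": 0,"fingers": 1},
  {"dx": 0,"dy": 0,"dz": -13,"rx": 0,"ry": 0,"rz": 0,"fingers": 1},
])

```text
clock: 3.7
tcp_pos: [0.6009, 0.0861, 0.1973]
orientation: [0.0, 0.98, -0.2, -0.001]
wrist_force: [0.1, 0.1, 0.4]
finger_gap: 0.0003
```

```bash
python3 - <<'E'
from h import *
s=env.get_state();print(s["tcp_pos"],s["joint_pos"].round(2) if hasattr(s["joint_pos"],"round") else s["joint_pos"],s["clock"])
c=read_camera("scene");save(c,"scene3.png",(205,150,325,240))
E
```

```text
[0.60086719 0.08607395 0.19728117] [ 0.01  0.42 -0.06  1.09 -0.   -2.73] 3.7
```

View pics/scene3.png

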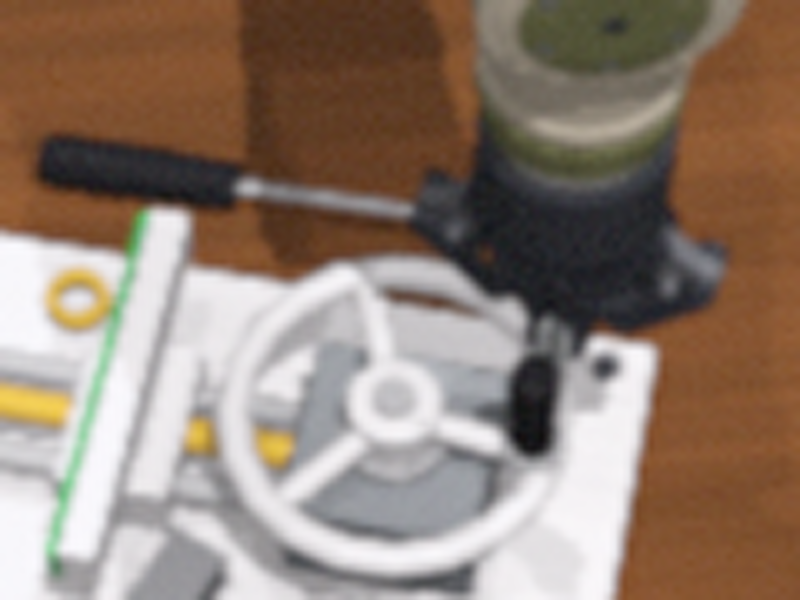

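Scene crop: the closed fingertips at (548,330) stand just behind the black handle (535,405) and are clear of the wheel. Next I'll work out the orbit.

```bash
python3 - <<'E'
from h import *
import json
P=lambda f,d:1000*(HUB+.06*np.array([np.cos(f),np.sin(f)])-d*np.array([np.sin(f),-np.cos(f)]))
f0=np.radians(65.8);cur=np.array([602.,85.])
seq=[(f0,.031,0),(f0,.028,0),(f0,.025,0),(f0,.022,0),(f0-.03,.022,-.03),(f0-.08,.022,-.05)]
f=f0-.08
while f>f0-5.7: f-=.1; seq.append((f,.022,-.1))
print(len(seq),f0-f)
out=[]
for f,d,r in seq:
    D=np.round(P(f,d)-cur);cur+=D;out.append((int(D[0]),int(D[1]),r))
for i in range(0,len(out),8): print(out[i:i+8], round(np.degrees(seq[min(i+7,len(seq)-1)][0])), P(*seq[min(i+7,len(seq)-1)][:2]).round())
E
```

```text
63 5.779999999999999
[(3, 0, 0), (3, -1, 0), (3, -1, 0), (3, -1, 0), (1, 0, -0.03), (4, -1, -0.05), (6, -1, -0.1), (6, -2, -0.1)] 50 [631.  78.]
[(6, -2, -0.1), (5, -4, -0.1), (6, -3, -0.1), (5, -4, -0.1), (4, -5, -0.1), (4, -5, -0.1), (3, -5, -0.1), (3, -6, -0.1)] 4 [667.  44.]
[(3, -6, -0.1), (1, -6, -0.1), (1, -6, -0.1), (1, -7, -0.1), (0, -6, -0.1), (-1, -6, -0.1), (-2, -7, -0.1), (-2, -6, -0.1)] -42 [668.  -6.]
[(-2, -6, -0.1), (-4, -5, -0.1), (-3, -5, -0.1), (-5, -5, -0.1), (-4, -4, -0.1), (-5, -4, -0.1), (-6, -3, -0.1), (-6, -3, -0.1)] -88 [633. -41.]
[(-6, -2, -0.1), (-6, -2, -0.1), (-6, -1, -0.1), (-7, 0, -0.1), (-6, 0, -0.1), (-6, 1, -0.1), (-6, 2, -0.1), (-6, 2, -0.1)] -134 [584. -41.]
[(-6, 3, -0.1), (-6, 4, -0.1), (-5, 4, -0.1), (-4, 4, -0.1), (-4, 5, -0.1), (-4, 5, -0.1), (-3, 6, -0.1), (-3, 5, -0.1)] -179 [549.  -5.]
[(-2, 6, -0.1), (-1, 7, -0.1), (-1, 6, -0.1), (0, 6, -0.1), (1, 7, -0.1), (1, 6, -0.1), (2, 6, -0.1), (2, 6, -0.1)] -225 [551.  45.]
[(3, 6, -0.1), (4, 5, -0.1), (4, 5, -0.1), (4, 5, -0.1), (5, 4, -0.1), (6, 3, -0.1), (5, 3, -0.1)] -265 [582.  76.]
```

servo_tool([
  {"dx": 3,"dy": 0,"dz": 0,"rx": 0,"ry": 0,"rz": 0,"fingers": 1},
  {"dx": 3,"dy": -1,"dz": 0,"rx": 0,"ry": 0,"rz": 0,"fingers": 1},
  {"dx": 3,"dy": -1,"dz": 0,"rx": 0,"ry": 0,"rz": 0,"fingers": 1},
  {"dx": 3,"dy": -1,"dz": 0,"rx": 0,"ry": 0,"rz": 0,"fingers": 1},
  {"dx": 1,"dy": 0,"dz": 0,"rx": 0,"ry": 0,"rz": -0.03,"fingers": 1},
  {"dx": 4,"dy": -1,"dz": 0,"rx": 0,"ry": 0,"rz": -0.05,"fingers": 1},
  {"dx": 6,"dy": -1,"dz": 0,"rx": 0,"ry": 0,"rz": -0.1,"fingers": 1},
  {"dx": 6,"dy": -2,"dz": 0,"rx": 0,"ry": 0,"rz": -0.1,"fingers": 1},
])

```text
clock: 4.55
tcp_pos: [0.6304, 0.0798, 0.1996]
orientation: [-0.001, 0.942, -0.337, -0.0]
wrist_force: [-1.3, 1.9, 2.2]
finger_gap: 0.0001
```

```bash
python3 - <<'E'
from h import *
s=env.get_state();print(s["tcp_pos"],s["wrist_force"])
c=read_camera("scene");save(c,"scene4.png",(205,150,325,240))
E
```

```text
[0.63044509 0.07979025 0.19959435] [-1.33362369  1.85482319  2.15043225]
```

View pics/scene4.png

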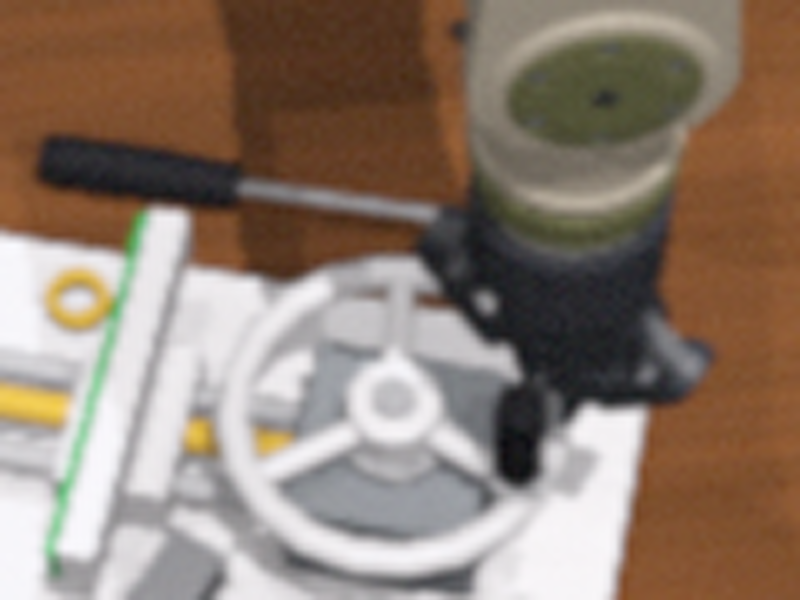

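The handle has moved on clockwise to (518,430) with a force of about 3 N. Continuing.

servo_tool([
  {"dx": 6,"dy": -2,"dz": 0,"rx": 0,"ry": 0,"rz": -0.1,"fingers": 1},
  {"dx": 5,"dy": -4,"dz": 0,"rx": 0,"ry": 0,"rz": -0.1,"fingers": 1},
  {"dx": 6,"dy": -3,"dz": 0,"rx": 0,"ry": 0,"rz": -0.1,"fingers": 1},
  {"dx": 5,"dy": -4,"dz": 0,"rx": 0,"ry": 0,"rz": -0.1,"fingers": 1},
  {"dx": 4,"dy": -5,"dz": 0,"rx": 0,"ry": 0,"rz": -0.1,"fingers": 1},
  {"dx": 4,"dy": -5,"dz": 0,"rx": 0,"ry": 0,"rz": -0.1,"fingers": 1},
  {"dx": 3,"dy": -5,"dz": 0,"rx": 0,"ry": 0,"rz": -0.1,"fingers": 1},
  {"dx": 3,"dy": -6,"dz": 0,"rx": 0,"ry": 0,"rz": -0.1,"fingers": 1},
])

```text
clock: 5.4
tcp_pos: [0.6672, 0.0459, 0.1994]
orientation: [-0.001, 0.737, -0.676, 0.0]
wrist_force: [1.8, 2.5, 0.3]
finger_gap: -0.0002
```

servo_tool([
  {"dx": 3,"dy": -6,"dz": 0,"rx": 0,"ry": 0,"rz": -0.1,"fingers": 1},
  {"dx": 1,"dy": -6,"dz": 0,"rx": 0,"ry": 0,"rz": -0.1,"fingers": 1},
  {"dx": 1,"dy": -6,"dz": 0,"rx": 0,"ry": 0,"rz": -0.1,"fingers": 1},
  {"dx": 1,"dy": -7,"dz": 0,"rx": 0,"ry": 0,"rz": -0.1,"fingers": 1},
  {"dx": 0,"dy": -6,"dz": 0,"rx": 0,"ry": 0,"rz": -0.1,"fingers": 1},
  {"dx": -1,"dy": -6,"dz": 0,"rx": 0,"ry": 0,"rz": -0.1,"fingers": 1},
  {"dx": -2,"dy": -7,"dz": 0,"rx": 0,"ry": 0,"rz": -0.1,"fingers": 1},
  {"dx": -2,"dy": -6,"dz": 0,"rx": 0,"ry": 0,"rz": -0.1,"fingers": 1},
])

```text
clock: 6.2
tcp_pos: [0.6684, -0.005, 0.1994]
orientation: [0.001, -0.415, 0.91, -0.0]
wrist_force: [3.2, 1.0, -0.6]
finger_gap: -0.0001
```

servo_tool([
  {"dx": -2,"dy": -6,"dz": 0,"rx": 0,"ry": 0,"rz": -0.1,"fingers": 1},
  {"dx": -4,"dy": -5,"dz": 0,"rx": 0,"ry": 0,"rz": -0.1,"fingers": 1},
  {"dx": -3,"dy": -5,"dz": 0,"rx": 0,"ry": 0,"rz": -0.1,"fingers": 1},
  {"dx": -5,"dy": -5,"dz": 0,"rx": 0,"ry": 0,"rz": -0.1,"fingers": 1},
  {"dx": -4,"dy": -4,"dz": 0,"rx": 0,"ry": 0,"rz": -0.1,"fingers": 1},
  {"dx": -5,"dy": -4,"dz": 0,"rx": 0,"ry": 0,"rz": -0.1,"fingers": 1},
  {"dx": -6,"dy": -3,"dz": 0,"rx": 0,"ry": 0,"rz": -0.1,"fingers": 1},
  {"dx": -6,"dy": -3,"dz": 0,"rx": 0,"ry": 0,"rz": -0.1,"fingers": 1},
])

```text
clock: 7.0
tcp_pos: [0.6334, -0.0405, 0.1995]
orientation: [0.002, -0.028, 1.0, -0.001]
wrist_force: [2.5, -0.9, 0.7]
finger_gap: 0.0002
```

servo_tool([
  {"dx": -6,"dy": -2,"dz": 0,"rx": 0,"ry": 0,"rz": -0.1,"fingers": 1},
  {"dx": -6,"dy": -2,"dz": 0,"rx": 0,"ry": 0,"rz": -0.1,"fingers": 1},
  {"dx": -6,"dy": -1,"dz": 0,"rx": 0,"ry": 0,"rz": -0.1,"fingers": 1},
  {"dx": -7,"dy": 0,"dz": 0,"rx": 0,"ry": 0,"rz": -0.1,"fingers": 1},
  {"dx": -6,"dy": 0,"dz": 0,"rx": 0,"ry": 0,"rz": -0.1,"fingers": 1},
  {"dx": -6,"dy": 1,"dz": 0,"rx": 0,"ry": 0,"rz": -0.1,"fingers": 1},
  {"dx": -6,"dy": 2,"dz": 0,"rx": 0,"ry": 0,"rz": -0.1,"fingers": 1},
  {"dx": -6,"dy": 2,"dz": 0,"rx": 0,"ry": 0,"rz": -0.1,"fingers": 1},
])

```text
clock: 7.8
tcp_pos: [0.584, -0.0406, 0.1995]
orientation: [0.001, 0.364, 0.931, -0.0]
wrist_force: [1.8, -1.7, 0.4]
finger_gap: 0.0003
```

servo_tool([
  {"dx": -6,"dy": 3,"dz": 0,"rx": 0,"ry": 0,"rz": -0.1,"fingers": 1},
  {"dx": -6,"dy": 4,"dz": 0,"rx": 0,"ry": 0,"rz": -0.1,"fingers": 1},
  {"dx": -5,"dy": 4,"dz": 0,"rx": 0,"ry": 0,"rz": -0.1,"fingers": 1},
  {"dx": -4,"dy": 4,"dz": 0,"rx": 0,"ry": 0,"rz": -0.1,"fingers": 1},
  {"dx": -4,"dy": 5,"dz": 0,"rx": 0,"ry": 0,"rz": -0.1,"fingers": 1},
  {"dx": -4,"dy": 5,"dz": 0,"rx": 0,"ry": 0,"rz": -0.1,"fingers": 1},
  {"dx": -3,"dy": 6,"dz": 0,"rx": 0,"ry": 0,"rz": -0.1,"fingers": 1},
  {"dx": -3,"dy": 5,"dz": 0,"rx": 0,"ry": 0,"rz": -0.1,"fingers": 1},
])

```text
clock: 8.6
tcp_pos: [0.549, -0.0042, 0.1995]
orientation: [0.001, 0.698, 0.716, 0.0]
wrist_force: [1.4, -2.4, 0.0]
finger_gap: -0.0
```

servo_tool([
  {"dx": -2,"dy": 6,"dz": 0,"rx": 0,"ry": 0,"rz": -0.1,"fingers": 1},
  {"dx": -1,"dy": 7,"dz": 0,"rx": 0,"ry": 0,"rz": -0.1,"fingers": 1},
  {"dx": -1,"dy": 6,"dz": 0,"rx": 0,"ry": 0,"rz": -0.1,"fingers": 1},
  {"dx": 0,"dy": 6,"dz": 0,"rx": 0,"ry": 0,"rz": -0.1,"fingers": 1},
  {"dx": 1,"dy": 7,"dz": 0,"rx": 0,"ry": 0,"rz": -0.1,"fingers": 1},
  {"dx": 1,"dy": 6,"dz": 0,"rx": 0,"ry": 0,"rz": -0.1,"fingers": 1},
  {"dx": 2,"dy": 6,"dz": 0,"rx": 0,"ry": 0,"rz": -0.1,"fingers": 1},
  {"dx": 2,"dy": 6,"dz": 0,"rx": 0,"ry": 0,"rz": -0.1,"fingers": 1},
])

```text
clock: 9.4
tcp_pos: [0.5506, 0.0457, 0.1993]
orientation: [0.001, 0.922, 0.388, 0.0]
wrist_force: [0.3, -1.8, 0.0]
finger_gap: 0.0003
```

```bash
python3 - <<'E'
from h import *
s=env.get_state();print(s["tcp_pos"],s["wrist_force"],np.round(s["joint_pos"],2))
handle(.566,.06)
E
```

```text
[0.55061687 0.04572373 0.19931566] [ 0.26873118 -1.75542054  0.04958215] [-0.06  0.32 -0.2   1.04 -0.    2.28]
top fail max() iterable argument is empty
scene fail max() iterable argument is empty
```

servo_tool([
  {"dx": 3,"dy": 6,"dz": 0,"rx": 0,"ry": 0,"rz": -0.1,"fingers": 1},
  {"dx": 4,"dy": 5,"dz": 0,"rx": 0,"ry": 0,"rz": -0.1,"fingers": 1},
  {"dx": 4,"dy": 5,"dz": 0,"rx": 0,"ry": 0,"rz": -0.1,"fingers": 1},
  {"dx": 4,"dy": 5,"dz": 0,"rx": 0,"ry": 0,"rz": -0.1,"fingers": 1},
  {"dx": 5,"dy": 4,"dz": 0,"rx": 0,"ry": 0,"rz": -0.1,"fingers": 1},
  {"dx": 6,"dy": 3,"dz": 0,"rx": 0,"ry": 0,"rz": -0.1,"fingers": 1},
])

```text
clock: 10.1
tcp_pos: [0.5758, 0.0743, 0.1992]
orientation: [-0.0, 0.995, 0.1, -0.0]
wrist_force: [-3.5, 0.8, 3.2]
finger_gap: 0.0002
```

servo_tool([
  {"dx": -8,"dy": -2,"dz": 0,"rx": 0,"ry": 0,"rz": 0,"fingers": 1},
  {"dx": -12,"dy": 0,"dz": 10,"rx": 0,"ry": 0,"rz": 0,"fingers": 1},
  {"dx": -30,"dy": 10,"dz": 30,"rx": 0,"ry": 0,"rz": 0,"fingers": 1},
  {"dx": -40,"dy": 20,"dz": 30,"rx": 0,"ry": 0,"rz": 0,"fingers": 1},
  {"dx": -40,"dy": 20,"dz": 0,"rx": 0,"ry": 0,"rz": 0,"fingers": 1},
  {"dx": -40,"dy": 20,"dz": 0,"rx": 0,"ry": 0,"rz": 0,"fingers": 1},
])

```text
clock: 10.7
tcp_pos: [0.4072, 0.1408, 0.2682]
orientation: [-0.0, 0.995, 0.101, 0.001]
wrist_force: [-0.4, 1.0, 0.2]
finger_gap: 0.0001
```

```bash
python3 - <<'E'
from h import *
s=env.get_state();print(s["tcp_pos"],s["wrist_force"],np.round(s["joint_pos"],2))
handle(.61,.078)
c=read_camera("scene");save(c,"scene5.png",(205,150,325,240))
E
```

```text
[0.40716136 0.1407882  0.26817522] [-0.41966107  0.95248746  0.24396961] [ 0.15  0.05 -0.37  1.15 -0.    3.08]
top handle [0.5999 0.0775] r 0.0602 ang 98.7 blob [228 171   6   7  33] model area 51
scene handle [0.5983 0.0762] r 0.0592 ang 100.4 blob [282 193   7  14  63] model area 131
```

View pics/scene5.png

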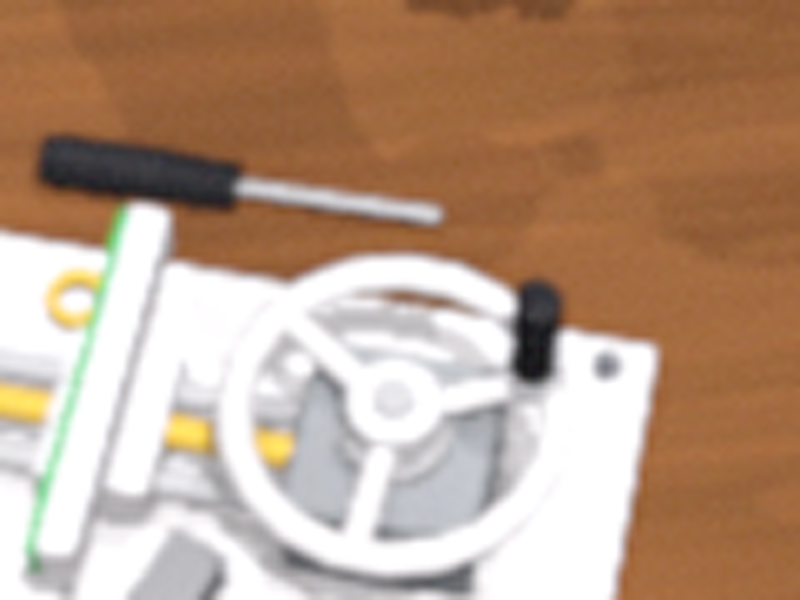

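Handle at (537,330) in the crop. The fit gives 99.5° against 65.8° at the start, so about 33.7° remains. I'll re-orient the tool (a half turn, away from the joint 6 limit) and re-approach for the remainder.

servo_tool([
  {"dx": 9,"dy": -4,"dz": 0,"rx": 0,"ry": 0,"rz": 0.15,"fingers": 1},
  {"dx": 9,"dy": -4,"dz": 0,"rx": 0,"ry": 0,"rz": 0.15,"fingers": 1},
  {"dx": 9,"dy": -4,"dz": 0,"rx": 0,"ry": 0,"rz": 0.15,"fingers": 1},
  {"dx": 9,"dy": -4,"dz": 0,"rx": 0,"ry": 0,"rz": 0.15,"fingers": 1},
  {"dx": 9,"dy": -4,"dz": 0,"rx": 0,"ry": 0,"rz": 0.15,"fingers": 1},
  {"dx": 9,"dy": -4,"dz": 0,"rx": 0,"ry": 0,"rz": 0.15,"fingers": 1},
  {"dx": 9,"dy": -4,"dz": 0,"rx": 0,"ry": 0,"rz": 0.15,"fingers": 1},
  {"dx": 9,"dy": -4,"dz": 0,"rx": 0,"ry": 0,"rz": 0.15,"fingers": 1},
])

```text
clock: 11.65
tcp_pos: [0.4819, 0.1078, 0.267]
orientation: [0.0, 0.762, 0.647, 0.0]
wrist_force: [-0.6, -0.2, -0.7]
finger_gap: -0.0003
```

servo_tool([
  {"dx": 9,"dy": -4,"dz": 0,"rx": 0,"ry": 0,"rz": 0.15,"fingers": 1},
  {"dx": 9,"dy": -4,"dz": 0,"rx": 0,"ry": 0,"rz": 0.15,"fingers": 1},
  {"dx": 9,"dy": -4,"dz": 0,"rx": 0,"ry": 0,"rz": 0.15,"fingers": 1},
  {"dx": 9,"dy": -4,"dz": 0,"rx": 0,"ry": 0,"rz": 0.15,"fingers": 1},
  {"dx": 9,"dy": -4,"dz": 0,"rx": 0,"ry": 0,"rz": 0.15,"fingers": 1},
  {"dx": 9,"dy": -4,"dz": 0,"rx": 0,"ry": 0,"rz": 0.15,"fingers": 1},
  {"dx": 9,"dy": -4,"dz": 0,"rx": 0,"ry": 0,"rz": 0.15,"fingers": 1},
  {"dx": 9,"dy": -4,"dz": 0,"rx": 0,"ry": 0,"rz": 0.15,"fingers": 1},
])

```text
clock: 12.45
tcp_pos: [0.5539, 0.0756, 0.2669]
orientation: [0.0, 0.264, 0.965, -0.0]
wrist_force: [0.7, 0.0, 0.1]
finger_gap: 0.0
```

servo_tool([
  {"dx": 8,"dy": -4,"dz": 0,"rx": 0,"ry": 0,"rz": 0.15,"fingers": 1},
  {"dx": 8,"dy": -1,"dz": 0,"rx": 0,"ry": 0,"rz": 0.15,"fingers": 1},
  {"dx": 0,"dy": 0,"dz": -20,"rx": 0,"ry": 0,"rz": 0,"fingers": 1},
  {"dx": 0,"dy": 0,"dz": -20,"rx": 0,"ry": 0,"rz": 0,"fingers": 1},
  {"dx": 0,"dy": 0,"dz": -20,"rx": 0,"ry": 0,"rz": 0,"fingers": 1},
  {"dx": 0,"dy": 0,"dz": -9,"rx": 0,"ry": 0,"rz": 0,"fingers": 1},
])

```text
clock: 13.05
tcp_pos: [0.5685, 0.0709, 0.196]
orientation: [-0.001, 0.12, 0.993, -0.0]
wrist_force: [-0.2, 0.1, 0.1]
finger_gap: -0.0002
```

```bash
python3 - <<'E'
from h import *
s=env.get_state();q=s["orientation"];print(np.round(s["tcp_pos"],4),s["wrist_force"],np.round(s["joint_pos"],2),"psi",np.degrees(2*np.arctan2(q[2],q[1])))
cur=1000*np.array(s["tcp_pos"][:2]);cur=np.round(cur)
P=lambda f,d:1000*(HUB+.06*np.array([np.cos(f),np.sin(f)])-d*np.array([np.sin(f),-np.cos(f)]))
f=np.radians(99.5);fe=np.radians(68.8)
seq=[(f,.029),(f,.026),(f,.023)]+[(f+(fe-f)*k/10,.023) for k in range(1,11)]
for a,d in seq:
    D=np.round(P(a,d)-cur);cur+=D;print(D.astype(int),end=" ")
E
```

```text
[0.5685 0.0709 0.196 ] [-0.18388848  0.08989017  0.09377637] [-0.02  0.36 -0.15  1.06 -0.    0.22] psi 166.24852112627642
[1 1] [3 1] [3 0] [3 2] [4 2] [3 1] [3 1] [3 1] [4 1] [3 0] [3 1] [4 0] [3 0]
```

servo_tool([
  {"dx": 2,"dy": 1,"dz": 0,"rx": 0,"ry": 0,"rz": 0,"fingers": 1},
  {"dx": 2,"dy": 1,"dz": 0,"rx": 0,"ry": 0,"rz": 0,"fingers": 1},
  {"dx": 3,"dy": 0,"dz": 0,"rx": 0,"ry": 0,"rz": 0,"fingers": 1},
  {"dx": 3,"dy": 2,"dz": 0,"rx": 0,"ry": 0,"rz": -0.02,"fingers": 1},
  {"dx": 4,"dy": 2,"dz": 0,"rx": 0,"ry": 0,"rz": -0.02,"fingers": 1},
  {"dx": 3,"dy": 1,"dz": 0,"rx": 0,"ry": 0,"rz": -0.02,"fingers": 1},
  {"dx": 3,"dy": 1,"dz": 0,"rx": 0,"ry": 0,"rz": -0.02,"fingers": 1},
  {"dx": 3,"dy": 1,"dz": 0,"rx": 0,"ry": 0,"rz": -0.02,"fingers": 1},
])

```text
clock: 13.85
tcp_pos: [0.5925, 0.0809, 0.1978]
orientation: [0.0, 0.17, 0.985, 0.0]
wrist_force: [-0.9, -0.5, 0.4]
finger_gap: -0.0002
```

servo_tool([
  {"dx": 4,"dy": 1,"dz": 0,"rx": 0,"ry": 0,"rz": -0.02,"fingers": 1},
  {"dx": 3,"dy": 0,"dz": 0,"rx": 0,"ry": 0,"rz": -0.02,"fingers": 1},
  {"dx": 3,"dy": 1,"dz": 0,"rx": 0,"ry": 0,"rz": -0.02,"fingers": 1},
  {"dx": 4,"dy": 0,"dz": 0,"rx": 0,"ry": 0,"rz": -0.02,"fingers": 1},
  {"dx": 3,"dy": 0,"dz": 0,"rx": 0,"ry": 0,"rz": 0,"fingers": 1},
  {"dx": 0,"dy": 0,"dz": 0,"rx": 0,"ry": 0,"rz": 0,"fingers": 1},
])

```text
clock: 14.45
tcp_pos: [0.6099, 0.0825, 0.1978]
orientation: [0.0, 0.209, 0.978, -0.0]
wrist_force: [-0.1, 1.1, 0.3]
finger_gap: -0.0003
```

```bash
python3 - <<'E'
from h import *
s=env.get_state();q=s["orientation"];print(np.round(s["tcp_pos"],4),s["wrist_force"],"psi",np.degrees(2*np.arctan2(q[2],q[1])))
handle(.63,.073)
E
```

```text
[0.6099 0.0825 0.1978] [-0.06698452  1.10070503  0.26756772] psi 155.87395805912533
top fail max() iterable argument is empty
scene fail max() iterable argument is empty
```

servo_tool([
  {"dx": -9,"dy": 4,"dz": 0,"rx": 0,"ry": 0,"rz": 0,"fingers": 1},
  {"dx": -20,"dy": 9,"dz": 0,"rx": 0,"ry": 0,"rz": 0,"fingers": 1},
  {"dx": -40,"dy": 18,"dz": 20,"rx": 0,"ry": 0,"rz": 0,"fingers": 1},
  {"dx": -40,"dy": 18,"dz": 30,"rx": 0,"ry": 0,"rz": 0,"fingers": 1},
  {"dx": -40,"dy": 18,"dz": 20,"rx": 0,"ry": 0,"rz": 0,"fingers": 1},
  {"dx": -40,"dy": 0,"dz": 0,"rx": 0,"ry": 0,"rz": 0,"fingers": 1},
  {"dx": 0,"dy": 0,"dz": 0,"rx": 0,"ry": 0,"rz": 0,"fingers": 1},
])

```text
clock: 15.25
tcp_pos: [0.417, 0.1492, 0.2665]
orientation: [-0.001, 0.208, 0.978, -0.0]
wrist_force: [0.4, -0.9, -0.3]
finger_gap: 0.0
```

```bash
python3 - <<'E'
from h import *
s=env.get_state();print(np.round(s["tcp_pos"],4),s["wrist_force"],s["clock"])
handle(.63,.073)
a=cv2.imread("pics/scene2.png");c=read_camera("scene");save(c,"scene6.png",(145,155,310,275));b=cv2.imread("pics/scene6.png")
cv2.imwrite("pics/cmp.png",np.hstack([a[100:450,400:800],b[100:450,400:800]]))
E
```

```text
[0.417  0.1492 0.2665] [ 0.41544764 -0.92211238 -0.25109193] 15.25
top handle [0.6305 0.0742] r 0.0602 ang 69.0 blob [229 162   5   8  34] model area 52
scene handle [0.6306 0.072 ] r 0.0581 ang 68.1 blob [282 203   6  14  69] model area 131
```

View pics/cmp.png

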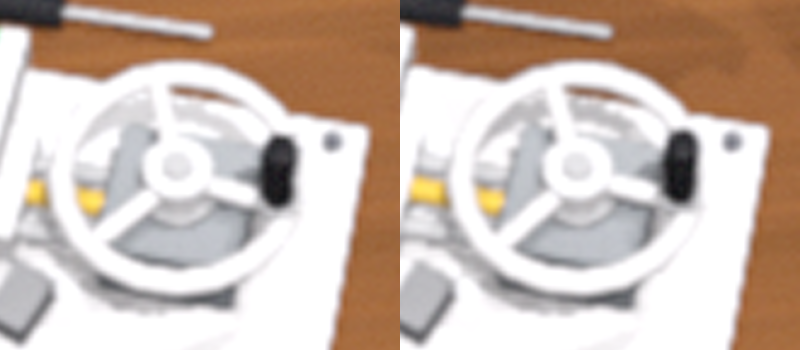

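Left is the start, right is now: the handle is at (278,172) against (680-400=280,165), so about 2.8° short, as intended. One last small push.

servo_tool([
  {"dx": 40,"dy": -10,"dz": 0,"rx": 0,"ry": 0,"rz": 0,"fingers": 1},
  {"dx": 40,"dy": -18,"dz": 0,"rx": 0,"ry": 0,"rz": 0,"fingers": 1},
  {"dx": 40,"dy": -16,"dz": 0,"rx": 0,"ry": 0,"rz": 0,"fingers": 1},
  {"dx": 40,"dy": -12,"dz": -10,"rx": 0,"ry": 0,"rz": 0,"fingers": 1},
  {"dx": 17,"dy": -4,"dz": -20,"rx": 0,"ry": 0,"rz": 0,"fingers": 1},
  {"dx": 0,"dy": 0,"dz": -20,"rx": 0,"ry": 0,"rz": 0,"fingers": 1},
  {"dx": 0,"dy": 0,"dz": -19,"rx": 0,"ry": 0,"rz": 0,"fingers": 1},
  {"dx": 0,"dy": 0,"dz": 0,"rx": 0,"ry": 0,"rz": 0,"fingers": 1},
])

```text
clock: 16.2
tcp_pos: [0.5991, 0.0879, 0.193]
orientation: [-0.003, 0.21, 0.978, -0.001]
wrist_force: [0.3, -0.3, -1.1]
finger_gap: 0.0
```

servo_tool([
  {"dx": 3,"dy": -1,"dz": 0,"rx": 0,"ry": 0,"rz": 0,"fingers": 1},
  {"dx": 3,"dy": -1,"dz": 0,"rx": 0,"ry": 0,"rz": 0,"fingers": 1},
  {"dx": 2,"dy": -1,"dz": 0,"rx": 0,"ry": 0,"rz": 0,"fingers": 1},
  {"dx": 2,"dy": -1,"dz": 0,"rx": 0,"ry": 0,"rz": 0,"fingers": 1},
  {"dx": 0,"dy": 0,"dz": 0,"rx": 0,"ry": 0,"rz": 0,"fingers": 1},
])

```text
clock: 16.7
tcp_pos: [0.6101, 0.0846, 0.1977]
orientation: [0.001, 0.209, 0.978, 0.0]
wrist_force: [0.1, -0.6, -0.2]
finger_gap: -0.0001
```

servo_tool([
  {"dx": 1,"dy": -1,"dz": 0,"rx": 0,"ry": 0,"rz": 0,"fingers": 1},
  {"dx": 1,"dy": -1,"dz": 0,"rx": 0,"ry": 0,"rz": 0,"fingers": 1},
  {"dx": 0.6,"dy": -0.8,"dz": 0,"rx": 0,"ry": 0,"rz": 0,"fingers": 1},
  {"dx": 0,"dy": 0,"dz": 0,"rx": 0,"ry": 0,"rz": 0,"fingers": 1},
  {"dx": 0,"dy": 0,"dz": 0,"rx": 0,"ry": 0,"rz": 0,"fingers": 1},
])

```text
clock: 17.2
tcp_pos: [0.612, 0.0817, 0.1968]
orientation: [-0.0, 0.209, 0.978, -0.0]
wrist_force: [-1.9, -0.2, -1.1]
finger_gap: 0.0
```

servo_tool([
  {"dx": 0.5,"dy": -0.3,"dz": 0,"rx": 0,"ry": 0,"rz": 0,"fingers": 1},
  {"dx": 0,"dy": 0,"dz": 0,"rx": 0,"ry": 0,"rz": 0,"fingers": 1},
  {"dx": -9,"dy": 4,"dz": 0,"rx": 0,"ry": 0,"rz": 0,"fingers": 1},
  {"dx": -20,"dy": 9,"dz": 0,"rx": 0,"ry": 0,"rz": 0,"fingers": 1},
  {"dx": -40,"dy": 10,"dz": 30,"rx": 0,"ry": 0,"rz": 0,"fingers": 1},
  {"dx": -40,"dy": 0,"dz": 30,"rx": 0,"ry": 0,"rz": 0,"fingers": 1},
  {"dx": -40,"dy": 0,"dz": 20,"rx": 0,"ry": 0,"rz": 0,"fingers": 1},
  {"dx": -40,"dy": 0,"dz": 0,"rx": 0,"ry": 0,"rz": 0,"fingers": 1},
])

```text
clock: 18.0
tcp_pos: [0.4244, 0.1048, 0.2795]
orientation: [0.003, 0.209, 0.978, 0.001]
wrist_force: [1.0, 0.3, -0.5]
finger_gap: -0.0001
```

```bash
python3 - <<'E'
from h import *
s=env.get_state();print(np.round(s["tcp_pos"],4),s["wrist_force"],s["clock"])
handle(.63,.073)
for n in("top","scene"):
    c=read_camera(n);p,s,a=post(c,.465,-.195,.106,.138);print("knob",p.round(4),s,round(a))
E
```

```text
[0.4244 0.1048 0.2795] [ 1.03595533  0.29062448 -0.53080742] 18.0
top handle [0.633  0.0728] r 0.0599 ang 66.4 blob [229 161   6   8  34] model area 52
scene handle [0.6335 0.0705] r 0.0579 ang 65.0 blob [281 204   7  14  64] model area 131
knob [ 0.466  -0.1952] [307 210   7   6  28] 42
knob [ 0.4639 -0.198 ] [182 166   6   8  41] 86
```

Wheel back to 66.4°/65.0° against 66.1°/65.3° at the start, so one full turn. Now the clamp.

servo_tool([
  {"dx": 6,"dy": -33,"dz": 0,"rx": 0,"ry": 0,"rz": -0.15,"fingers": 1},
  {"dx": 6,"dy": -33,"dz": 0,"rx": 0,"ry": 0,"rz": -0.15,"fingers": 1},
  {"dx": 6,"dy": -33,"dz": 0,"rx": 0,"ry": 0,"rz": -0.15,"fingers": 1},
  {"dx": 6,"dy": -33,"dz": 0,"rx": 0,"ry": 0,"rz": -0.15,"fingers": 1},
  {"dx": 6,"dy": -33,"dz": 0,"rx": 0,"ry": 0,"rz": -0.15,"fingers": 1},
  {"dx": 6,"dy": -33,"dz": 0,"rx": 0,"ry": 0,"rz": -0.15,"fingers": 1},
  {"dx": 6,"dy": -33,"dz": 0,"rx": 0,"ry": 0,"rz": -0.15,"fingers": 1},
  {"dx": 5,"dy": -33,"dz": 0,"rx": 0,"ry": 0,"rz": -0.15,"fingers": 1},
])

```text
clock: 19.0
tcp_pos: [0.473, -0.1619, 0.276]
orientation: [0.001, 0.727, 0.687, 0.0]
wrist_force: [0.7, -0.5, 0.4]
finger_gap: 0.0
```

servo_tool([
  {"dx": 0,"dy": 0,"dz": -22,"rx": 0,"ry": 0,"rz": 0,"fingers": 1},
  {"dx": 0,"dy": 0,"dz": -22,"rx": 0,"ry": 0,"rz": 0,"fingers": 1},
  {"dx": 0,"dy": 0,"dz": -22,"rx": 0,"ry": 0,"rz": 0,"fingers": 1},
  {"dx": 0,"dy": 0,"dz": -20,"rx": 0,"ry": 0,"rz": 0,"fingers": 1},
  {"dx": 0,"dy": 0,"dz": -4,"rx": 0,"ry": 0,"rz": 0,"fingers": 1},
])

```text
clock: 19.5
tcp_pos: [0.4713, -0.1597, 0.1837]
orientation: [-0.002, 0.725, 0.689, -0.001]
wrist_force: [0.1, -0.7, -0.2]
finger_gap: 0.0001
```

```bash
python3 - <<'E'
from h import *
s=env.get_state();q=s["orientation"];print(np.round(s["tcp_pos"],4),s["wrist_force"],np.round(s["joint_pos"],2),"psi",np.degrees(2*np.arctan2(q[2],q[1])))
cur=np.round(1000*np.array(s["tcp_pos"][:2]))
C=np.array([.541,-.210])
P=lambda a,d:1000*(C+.075*np.array([np.cos(a),np.sin(a)])-d*np.array([-np.sin(a),np.cos(a)]))
a0=np.radians(169.5)
seq=[(a0,.030),(a0,.026),(a0,.022)]+[(a0+.07*k,.022) for k in range(1,20)]
for i,(a,d) in enumerate(seq):
    D=np.round(P(a,d)-cur);cur+=D;print(D.astype(int),end=" " if i%8<7 else "| %d\n"%np.degrees(a))
c=read_camera("scene");save(c,"scene7.png",(145,125,310,245))
E
```

```text
[ 0.4713 -0.1597  0.1837] [ 0.14193093 -0.73997482 -0.21631694] [-0.49  0.24 -0.36  0.97  0.    1.13] psi 87.10586210866511
[ 2 -7] [-1 -4] [-1 -4] [-2 -5] [-2 -5] [-2 -5] [-1 -5] [-1 -6]| 189
[ 0 -5] [ 0 -6] [ 0 -5] [ 1 -6] [ 1 -5] [ 1 -5] [ 2 -5] [ 2 -5]| 221
[ 3 -5] [ 3 -5] [ 3 -4] [ 3 -5] [ 4 -4] [ 4 -3]
```

View pics/scene7.png

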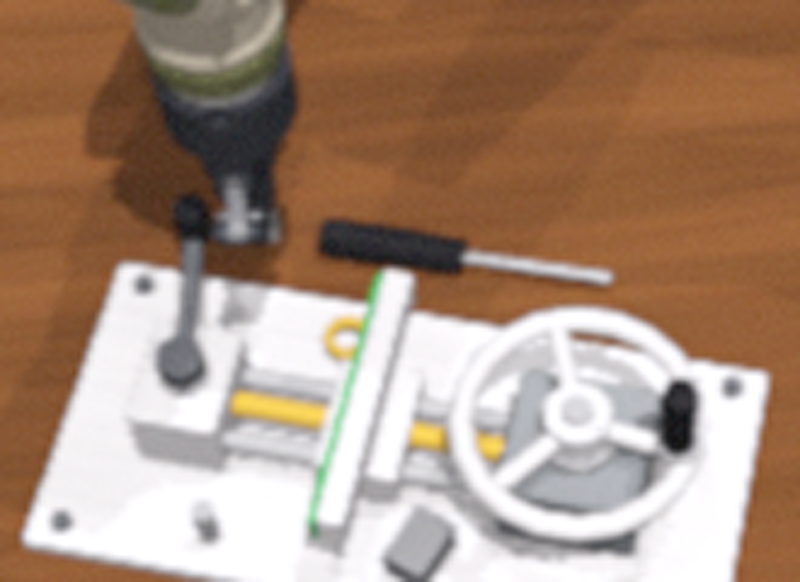

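Fingertips at (240,225), just on the wheel side of the knob (190,215). Pushing.

servo_tool([
  {"dx": 1,"dy": -4,"dz": 0,"rx": 0,"ry": 0,"rz": 0,"fingers": 1},
  {"dx": 0,"dy": -4,"dz": 0,"rx": 0,"ry": 0,"rz": 0,"fingers": 1},
  {"dx": -1,"dy": -4,"dz": 0,"rx": 0,"ry": 0,"rz": 0,"fingers": 1},
  {"dx": -1,"dy": -3,"dz": 0,"rx": 0,"ry": 0,"rz": 0.05,"fingers": 1},
  {"dx": -2,"dy": -5,"dz": 0,"rx": 0,"ry": 0,"rz": 0.05,"fingers": 1},
  {"dx": -2,"dy": -5,"dz": 0,"rx": 0,"ry": 0,"rz": 0.06,"fingers": 1},
  {"dx": -1,"dy": -5,"dz": 0,"rx": 0,"ry": 0,"rz": 0.06,"fingers": 1},
  {"dx": -1,"dy": -5,"dz": 0,"rx": 0,"ry": 0,"rz": 0.06,"fingers": 1},
])

```text
clock: 20.35
tcp_pos: [0.4643, -0.1948, 0.1872]
orientation: [0.0, 0.62, 0.784, 0.0]
wrist_force: [-1.7, 1.4, 0.7]
finger_gap: -0.0001
```

servo_tool([
  {"dx": -1,"dy": -6,"dz": 0,"rx": 0,"ry": 0,"rz": 0.06,"fingers": 1},
  {"dx": 0,"dy": -5,"dz": 0,"rx": 0,"ry": 0,"rz": 0.06,"fingers": 1},
  {"dx": 0,"dy": -6,"dz": 0,"rx": 0,"ry": 0,"rz": 0.06,"fingers": 1},
  {"dx": 0,"dy": -5,"dz": 0,"rx": 0,"ry": 0,"rz": 0.06,"fingers": 1},
  {"dx": 1,"dy": -6,"dz": 0,"rx": 0,"ry": 0,"rz": 0.06,"fingers": 1},
  {"dx": 1,"dy": -5,"dz": 0,"rx": 0,"ry": 0,"rz": 0.06,"fingers": 1},
  {"dx": 1,"dy": -5,"dz": 0,"rx": 0,"ry": 0,"rz": 0.06,"fingers": 1},
  {"dx": 2,"dy": -5,"dz": 0,"rx": 0,"ry": 0,"rz": 0.06,"fingers": 1},
])

```text
clock: 21.15
tcp_pos: [0.4683, -0.2379, 0.1871]
orientation: [0.0, 0.416, 0.909, 0.0]
wrist_force: [-0.7, 1.0, -0.0]
finger_gap: -0.0003
```

servo_tool([
  {"dx": 2,"dy": -5,"dz": 0,"rx": 0,"ry": 0,"rz": 0.06,"fingers": 1},
  {"dx": 3,"dy": -4,"dz": 0,"rx": 0,"ry": 0,"rz": 0.06,"fingers": 1},
  {"dx": 2,"dy": -3,"dz": 0,"rx": 0,"ry": 0,"rz": 0.04,"fingers": 1},
])

```text
clock: 21.45
tcp_pos: [0.4752, -0.2502, 0.1871]
orientation: [-0.0, 0.343, 0.939, -0.0]
wrist_force: [-1.2, 1.3, 0.1]
finger_gap: 0.0001
```

servo_tool([
  {"dx": 2,"dy": -3,"dz": 0,"rx": 0,"ry": 0,"rz": 0.04,"fingers": 1},
  {"dx": 3,"dy": -3,"dz": 0,"rx": 0,"ry": 0,"rz": 0.04,"fingers": 1},
  {"dx": 3,"dy": -2,"dz": 0,"rx": 0,"ry": 0,"rz": 0.04,"fingers": 1},
  {"dx": 2,"dy": -2,"dz": 0,"rx": 0,"ry": 0,"rz": 0.04,"fingers": 1},
])

```text
clock: 21.85
tcp_pos: [0.4852, -0.2602, 0.1871]
orientation: [-0.0, 0.267, 0.964, -0.0]
wrist_force: [-1.8, -0.2, 1.0]
finger_gap: -0.0003
```

servo_tool([
  {"dx": 2,"dy": -1,"dz": 0,"rx": 0,"ry": 0,"rz": 0.03,"fingers": 1},
  {"dx": 2,"dy": -1,"dz": 0,"rx": 0,"ry": 0,"rz": 0.03,"fingers": 1},
])

```text
clock: 22.05
tcp_pos: [0.4889, -0.2618, 0.1868]
orientation: [-0.001, 0.238, 0.971, -0.0]
wrist_force: [-7.9, 1.0, 4.0]
finger_gap: 0.0
```

servo_tool([
  {"dx": 0.8,"dy": -0.4,"dz": 0,"rx": 0,"ry": 0,"rz": 0,"fingers": 1},
  {"dx": 0,"dy": 0,"dz": 0,"rx": 0,"ry": 0,"rz": 0,"fingers": 1},
])

```text
clock: 22.25
tcp_pos: [0.4891, -0.2615, 0.1865]
orientation: [-0.001, 0.238, 0.971, 0.0]
wrist_force: [-4.8, 1.8, 3.5]
finger_gap: -0.0002
```

It has hit the stop: the TCP no longer advances and the force rose from 2 to 6–8 N. Retracting and checking.

servo_tool([
  {"dx": -9,"dy": 4,"dz": 0,"rx": 0,"ry": 0,"rz": 0,"fingers": 1},
  {"dx": -15,"dy": 8,"dz": 10,"rx": 0,"ry": 0,"rz": 0,"fingers": 1},
  {"dx": -20,"dy": 10,"dz": 30,"rx": 0,"ry": 0,"rz": 0,"fingers": 1},
  {"dx": -20,"dy": 10,"dz": 40,"rx": 0,"ry": 0,"rz": 0,"fingers": 1},
  {"dx": -10,"dy": 0,"dz": 30,"rx": 0,"ry": 0,"rz": 0,"fingers": 1},
  {"dx": 0,"dy": 0,"dz": 0,"rx": 0,"ry": 0,"rz": 0,"fingers": 1},
  {"dx": 0,"dy": 0,"dz": 0,"rx": 0,"ry": 0,"rz": 0,"fingers": 1},
])

```text
clock: 22.95
tcp_pos: [0.4166, -0.2302, 0.2974]
orientation: [0.002, 0.238, 0.971, -0.001]
wrist_force: [-0.9, 0.7, 0.0]
finger_gap: 0.0001
```

```bash
python3 - <<'E'
from h import *
s=env.get_state();print(np.round(s["tcp_pos"],4),s["wrist_force"],s["clock"])
handle(.633,.072)
for n in("top","scene"):
    c=read_camera(n)
    try:
        p,s,a=post(c,.507,-.277,.106,.138);d=p-[.541,-.21];print("knob",p.round(4),np.degrees(np.arctan2(d[1],d[0]))%360,np.hypot(*d))
    except Exception as e: print(n,e)
save(c,"scene8.png",(145,125,310,245))
E
```

```text
[ 0.4166 -0.2302  0.2974] [-0.87251293  0.72142793  0.01470941] 22.95
top handle [0.633  0.0728] r 0.0599 ang 66.4 blob [229 161   6   8  34] model area 52
scene handle [0.6336 0.0702] r 0.0577 ang 64.8 blob [281 204   7  14  66] model area 131
knob [ 0.499  -0.3219] 249.42361254820963 0.11953057469675935
knob [ 0.5038 -0.2792] 241.74956742380942 0.07853396074530845
```

View pics/scene8.png

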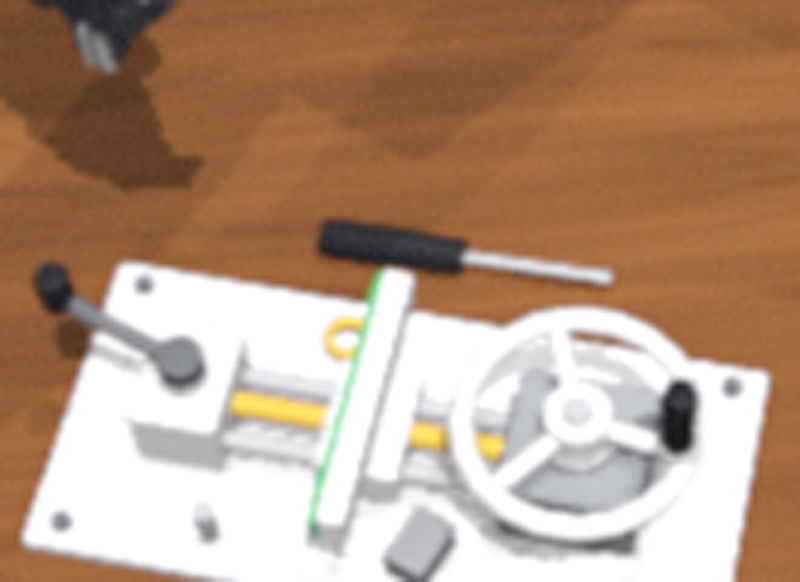

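The knob now stands at (52,285), swung away from the wheel. The handle is unchanged at (680,415) and the arm is clear.

```bash
python3 -c "
from workcell import job
print(job.hand_in())"
```

```text
the job is handed in; nothing more can be done
None
```

The hand wheel has gone one full turn clockwise, the clamp lever is pushed over to its stop, and the job is handed in at about 23 s of the 58 s allowed.

- **Wheel:** I pushed the handle round with the closed fingertips in three goes: about 326°, then about 31°, then a last 3 mm trim. The handle ended at 66.4° (top camera) and 64.8° (scene camera), against 66.1° and 65.3° at the start. That is the same place to within about 0.5°. The force readings while pushing were about 5 N or less.
- **Clamp:** I then pushed the knob anticlockwise until the tool stopped advancing and the reading rose from about 2 N to 8 N. The scene camera puts the lever at about 242°, against an expected stop near 243°, which is within measuring error.
- **Loose things:** The screwdriver, ring, pin and block show no movement in the last scene picture, which also shows the arm well clear. That picture was cropped, so the wrench, mug, cup and carton were not re-checked, but the arm passed well above or away from them.

**Check that disagreed:** the top camera's final knob fit gave a radius of 120 mm instead of 75 mm. It had most likely caught some other dark patch, so I discarded it. The clamp angle therefore rests on the scene camera and the contact at the stop.

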